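Tap a sample holder down onto its parallels in the vise

TASK

The sample holder in the vise has lifted off the two brass parallels beneath it. Take the drift and, with its white foot, press down gently on the bare lands at the two ends of the holder, never on the raised sample in the middle, until the holder sits fully down and neither parallel slides any more. Then prove it with a firm nudge inwards on the outer end of the left parallel and after it the right one (both must stay in place), and stand the drift upright on its rubber pad again, leaving everything else as it was.

Things in the scene. Friction and masses are not known exactly. Their poses are not given: they have to be found in the camera images.
- vise: Small grey bench vise, fixed. Origin on the worktop (z = 0) below the middle of the holder; z up, x across the jaws (cross bar of the screw at x = -93 mm), y along the jaws to the left end. Bed top z = 30 mm, y from -65 to 65 mm. Jaw tops z = 66 mm, jaws x from -55 to 57 mm, y from -50 to 50 mm, with a 45 mm gap.
- holder: Heavy steel sample holder in the jaws, 44.5 x 110 x 28 mm (vise x, y, z), origin mid underside; it starts 4 to 6 mm up, tipped up to 0.06 rad, either end high. The jaws hold it by friction: it stays where pressed, no spring-back. A land pressed with 4 to 8 N sinks, without tipping, till one end meets its parallel; then only the other end goes down, at 8 to 14 N on its land. Over 60 N is damage.
- land_left (a point): Bare top face of the holder 37 mm from its middle towards the vise's +y (left) end: where to press. The lands reach from 15 to 55 mm from the middle. Fully down this point is at z = 78 mm in the vise frame.
- land_right (a point): The like point towards the vise's -y (right) end; fully down at z = 78 mm in the vise frame.
- sample_top (a point): Middle of the top of the round sample moulded in dark brown plastic, 30 mm across, set in the middle of the holder's top and standing 7 mm above it; never to be touched. 
- parallel_left_mid (a point): Centre of the left loose brass parallel, 24 x 75 x 20 mm (length along the vise's y), 200 g, on the vise bed (centre z = 40 mm) under the holder's left end. Home is y = +59.5 mm in the vise frame (starts within 3 mm of it, must end within 12 mm), so 42 mm of it stick out beyond the holder. Loose, it slides at 1 to 2 N; pinched, it stands 4 N or more; a nudge over 2 N counts.
- parallel_right_mid (a point): Centre of the right parallel: the same towards the vise's -y (home y = -59.5 mm).
- drift_mid (a point): Centre of the drift, a tool 118 mm high, 250 g; z up along it. Round white foot and brass shank, 24 mm across, up to 62 mm above the foot's underside; brass collar 40 mm across, 62 to 68 mm; square black grip 26 x 26 mm, sides along its x and y, 68 to 118 mm. This point is 59 mm above the foot's underside. Fingertips may stand on the collar. Nudge with the shank: pushed sideways at its foot it swings in the grip.
- pad: Round black rubber pad fixed on the worktop, 80 mm across, 4 mm thick; origin at the centre of its underside. The drift stands on it.
- wash_bottle: White wash bottle with red cap, 62 x 93 x 171 mm; a bystander, origin at the centre of its underside.
- putty_tin: Flat round tin with green lid, 66 mm across, 34 mm high; a bystander, origin at the centre of its underside.
- test_block: Round ground-steel disc, 60 mm across, 14 mm high; a bystander, origin at the centre of its underside.
- tape: Roll of black tape, 62 mm across, 19 mm high; a bystander, origin at the centre of its underside.
Not all that is in view belongs to the job. What is shaped like the part that bears parallel_right_mid but turquoise is not meant. What is shaped like the part that bears parallel_left_mid but pink is not meant.

How it is judged:
By the outcome, as a careful person would: the job done as asked, in the order asked, and still so for the second after the job is handed in, with the robot touching nothing.
It also fails if it takes over 64 s, if anything falls off the work surface, if the arm or the gripper's body presses on something with over 40 N, if the wrist force passes 120 N, or if a joint passes its speed limit or range.

ROBOT

A 6-joint arm with a two-finger parallel gripper is mounted at the origin on the work surface; the furniture and walls round the work are solid. World frame = base frame: x ahead of the robot, y to its left, z up, the work surface at z = 0. Lengths are in m, angles in rad, forces in N, time in s.
With the tool pointing down it reaches from about 0.225 to 0.875 m from the base axis. Payload 3.4 kg.
Tool frame: the origin (TCP) lies on the centre line of the jaws, within the pads' length; the fingertips stand 17 mm ahead of it and the grasp point (between the pads) lies 2 mm behind it (manip.finger_overhang is the distance from the TCP to the fingertips, in m); y points along the fingers, x is the direction in which the jaws open and shut, and the axes are right-handed (so a half turn about y gives the same grasp; the last joint's range is limited). The gripper opens to 85 mm and grips with 20 to 120 N. Pads are 22 mm wide; open, the fingers measure 114 mm over their backs; the gripper's body (76 mm by 85 mm) begins 54 mm behind the grasp point. The pads swing forward as they close: fully open they stand 13 mm farther back than shut.
Start: joints at [1.075, 0.276, 1.505, -0, 1.361, -0.121], TCP at [0.211, 0.535, 0.248] pointing down, gripper open.
Joint ranges: [-2.89, 2.89], [-0.75, 2.08], [0.22, 2.7], [-1.18, 4.32], [0.11, 2.71], [-2.7, 2.7]. Speed limits (rad/s): [2.57, 2.57, 3.14, 3.14, 3.14, 3.14].

INTERFACE

Orientations are given as a unit quaternion [w, x, y, z].
In Python, from rig import manip gives the robot as it stands.
- The arm moves only by the tool arm_command, never from a script. Its argument "commands" is a list of rows, each a list of 3 entries, a list of its own where there are three numbers: the finger opening in cm, from 0 to 8.54, then the shift along the world's x, y, z in cm, then the turn about the world's z in rad. A call has 1 to 12 rows; each row shifts and turns the commanded pose from where the row before left it; what a row does not reach is not made up. A row lasts 1/10 s, in which the tool goes at most 50 mm and 8.59 degrees, less where a joint would pass 70% of its speed; a pose out of reach is approached as far as the arm can. A call with a gripper value outside its range is refused whole. The fingers move at their own pace and stop on an object; "grip_force" is the grip in N (left out, the last holds). Time passes only in rows, so rows that do not move let the fingers close. It gives the time, the measured TCP pose, the force and the opening at its end, in the units of the state.
- manip.get_state(): the state, without advancing time (a new reading comes with each control period).
- manip.get_image(name): name is "scene" or "top" or "wrist"; returns a dict with "pixels" (384x512x3 uint8, red, green, blue), "range_z" (384x512 float32, m along the optical axis (not along the pixel's ray), 0 where there is no reading), "intrinsics" (3x3 intrinsics, pixels), "R" (3x3) and "t" (3): a world point X has camera coordinates R X + t. Camera axes: x right, y down, z forward; pixel columns grow to the right and rows downward; lengths in m; the calibration is good to about 2 mm. A picture is of the moment at which its call begins.
- manip.sign_off(): hands the job in, once; it reports no verdict.
The state is a dict: "clock": time; "qpos": joint angles; "qd": joint speeds; "effort": joint torques, N m; "position": TCP position; "ee_rot": TCP orientation; "contact_force": force on the tool from outside, world axes, zero at the start; "moment": the same for the moment, N m; "width": finger opening in m.
Only numpy, scipy, OpenCV 4.12 (cv2) and the standard library are available. Lean on these libraries where they do the work, as an engineer would, in place of code of your own. Each camera call takes 0.05 s, during which the arm holds its last target.

## Working session

There is one attempt and no reset: what is moved stays moved. The work goes in short steps, Python scripts to look and compute and a tool call to move; the robot and the scene stay as the last step left them, time stands still between calls to the robot, and variables do not carry over. Pictures are saved under pics/ and viewed, and the job is handed in when it is done.

Besides the shell and the picture viewer there is one more tool, called as name(argument=value, ...), one argument or row to a line, values as JSON. arm_command: Moves the arm, as the interface text tells. Its arguments: {"type":"object","properties":{"commands":{"type":"array"},"grip_force":{"type":"number"}},"required":["commands"]}

```bash
mkdir -p pics; ls
cat > h.py <<'E'
import numpy as np, cv2
from rig import manip
def grab(name,fn):
    im=manip.get_image(name); cv2.imwrite('pics/'+fn+'.png',im['pixels'][:,:,::-1]); np.savez('pics/'+fn+'.npz',**im); return im
def world(im,u,v,z=None):
    K=im['intrinsics'];R=im['R'];t=im['t']
    c=-R.T@t; d=R.T@np.linalg.solve(K,np.array([u,v,1.]))
    if z is None:
        return c+d*im['range_z'][int(round(v)),int(round(u))]
    return c+d*(z-c[2])/d[2]
def cloud(im):
    K=im['intrinsics'];R=im['R'];t=im['t']
    v,u=np.mgrid[0:384,0:512]; d=np.stack([u,v,np.ones_like(u)],-1)@np.linalg.inv(K).T
    return (d*im['range_z'][...,None]-t)@R
E
python3 - <<'E'
from h import *
np.set_printoptions(precision=3,suppress=True)
for n in ['scene','top','wrist']:
    im=grab(n,n+'0'); print(n,-im['R'].T@im['t'],im['intrinsics'][0,0],(im['range_z']>0).mean())
s=manip.get_state(); print(s)
E
```

```text
pics
scene [-0.352 -0.427  0.942] 377.0037892344538 0.9958343505859375
top [0.248 0.034 1.11 ] 348.5880689995951 0.9959920247395834
wrist [0.137 0.564 0.374] 343.4700362966931 0.9961649576822916
{'clock': 0.15, 'qpos': array([ 1.075,  0.276,  1.506, -0.   ,  1.361, -0.121]), 'qd': array([-0.001, -0.001, -0.004, -0.   ,  0.   , -0.001]), 'effort': array([  0.003, -41.714, -24.603,   0.   ,   0.008,   0.   ]), 'position': array([0.21 , 0.535, 0.248]), 'ee_rot': array([-0.584,  0.585,  0.398, -0.399]), 'contact_force': array([-0.13 ,  0.663, -0.659]), 'moment': array([ 0.065,  0.037, -0.027]), 'width': 0.08525521003017}
```

View pics/scene0.png

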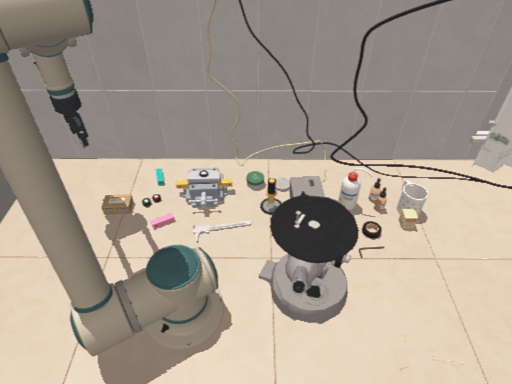

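View pics/top0.png

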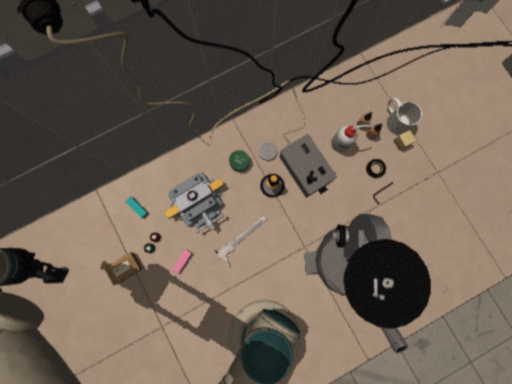

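View pics/wrist0.png

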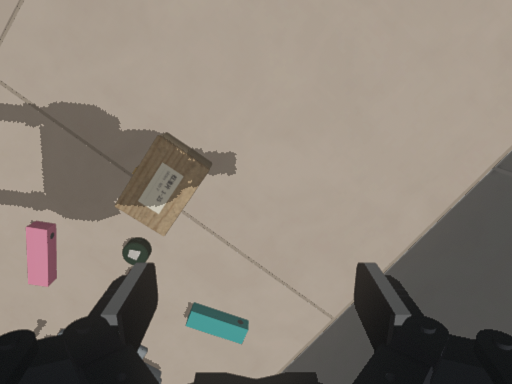

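Scene/top show the vise at top-view pixel (195,200) with yellow parallels at (173,212) and (216,186), and the drift on its pad at (273,184). Look-alikes: turquoise bar (137,207) and pink bar (182,262), both excluded by colour. Now a close crop.

Run:
```python
from h import *
np.set_printoptions(precision=4,suppress=True)
a=cv2.imread('pics/top0.png')[140:250,130:310]; b=cv2.imread('pics/scene0.png')[145:235,150:310]
a=cv2.resize(a,(720,440),interpolation=cv2.INTER_CUBIC); cv2.imwrite('pics/ctop.png',a)
cv2.imwrite('pics/cscene.png',cv2.resize(b,(720,405),interpolation=cv2.INTER_CUBIC))
im=dict(np.load('pics/top0.npz')); 
for n,u,v in [('L?',173,212),('R?',216,186),('hold',195,195),('drift',273,179),('pad',273,190),('tin',240,160),('steel',268,151),('table',150,180)]: print(n,world(im,u,v))
```

```text
L? [0.3677 0.2876 0.0513]
R? [0.4516 0.1597 0.051 ]
hold [0.4158 0.2165 0.0883]
drift [ 0.4621 -0.0127  0.1237]
pad [ 0.4507 -0.0187  0.0104]
tin [0.5411 0.089  0.033 ]
steel [ 0.5772 -0.0001  0.0187]
table [0.4755 0.3798 0.0034]
```

View pics/ctop.png

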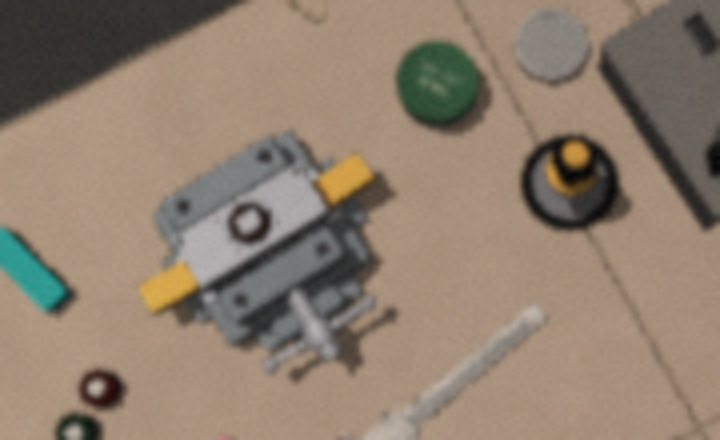

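View pics/cscene.png

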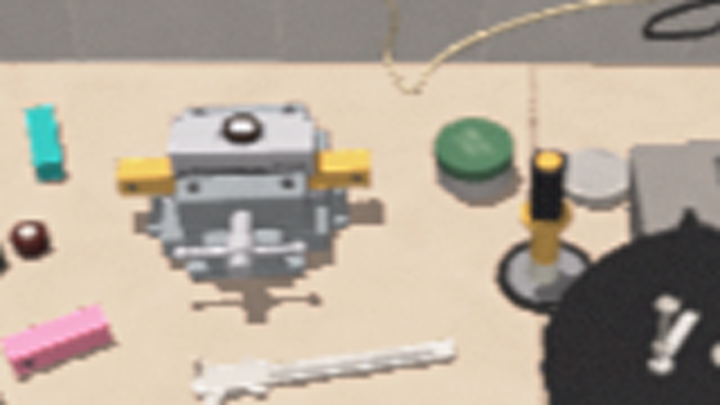

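Run:
```python
from h import *
from scipy.spatial.transform import Rotation as Ro
np.set_printoptions(precision=4,suppress=True,linewidth=150)
s=manip.get_state(); q=s['ee_rot']; M=Ro.from_quat([q[1],q[2],q[3],q[0]]).as_matrix(); print(M)
im=dict(np.load('pics/wrist0.npz')); c=-im['R'].T@im['t']; print('cam in tool',M.T@(c-s['position']),'cam axes in tool\n',(im['R']@M))
im=dict(np.load('pics/top0.npz')); P=cloud(im); hsv=cv2.cvtColor(im['pixels'],cv2.COLOR_RGB2HSV)
# height grid
g=np.zeros((20,24))
for i in range(20):
  for j in range(24):
    x=0.0+.05*i;y=.65-.05*j
    m=(abs(P[...,0]-x-.025)<.025)&(abs(P[...,1]-y+.025)<.025)
    g[i,j]=P[...,2][m].max() if m.any() else -1
print('cols y from .65 down; rows x up')
for i in range(19,-1,-1): print('%.2f'%(i*.05),' '.join('%4d'%(1000*v) for v in g[i]))
yel=(hsv[...,0]>15)&(hsv[...,0]<32)&(hsv[...,1]>140)&(hsv[...,2]>110)
n,l,st,ce=cv2.connectedComponentsWithStats(yel.astype(np.uint8))
for i in range(1,n):
  if st[i,4]>8:
    p=P[l==i]; r=cv2.minAreaRect(np.argwhere(l==i)[:,::-1].astype(np.float32))
    w=np.array([world(im,*pt,.05) for pt in cv2.boxPoints(r)])
    print(st[i],ce[i],np.median(p,0),'\n',w)
```

```text
[[ 0.3661 -0.0006 -0.9306]
 [ 0.9306 -0.0012  0.3661]
 [-0.0014 -1.      0.0001]]
cam in tool [-0.0004 -0.1263  0.0793] cam axes in tool
 [[ 1.      0.0013 -0.0002]
 [ 0.0002 -0.3114 -0.9503]
 [-0.0013  0.9503 -0.3114]]
cols y from .65 down; rows x up
0.95 -1000 -1000 -1000 -1000 -1000 -1000 -1000 -1000 -1000 -1000 -1000 -1000 -1000 -1000 -1000 -1000 -1000 -1000 -1000  242  225  191   17   15
0.90 -1000 -1000 -1000 -1000 -1000 -1000 -1000 -1000 -1000 -1000 -1000 -1000 -1000 -1000 -1000 -1000 -1000  303  293  256   17   18   13   13
0.85 -1000 -1000 -1000 -1000 -1000 -1000 -1000 -1000 -1000 -1000 -1000 -1000 -1000 -1000 -1000  356  361  323   16   17   12   13   10    7
0.80 -1000 -1000 -1000 -1000 -1000 -1000 -1000 -1000 -1000 -1000 -1000 -1000 -1000 -1000  422  395  361   45   22   13   13    7    5    7
0.75 -1000 -1000 -1000 -1000 -1000 -1000 -1000 -1000 -1000 -1000 -1000 -1000  483  467  431  467  441    7    8    7    6    7    6    6
0.70 -1000 -1000 -1000 -1000 -1000 -1000 -1000 -1000 -1000 -1000  542  535  502  218   11  502  502    9    7    7   94   95   95    7
0.65 -1000 
[... 1752 characters left out ...]
    5    7    6   -1
[271 175   6   7  32] [273.3438 178.    ] [ 0.4654 -0.0129  0.123 ] 
 [[ 0.4907 -0.0098  0.05  ]
 [ 0.4911 -0.0254  0.05  ]
 [ 0.472  -0.0256  0.05  ]
 [ 0.4716 -0.0101  0.05  ]]
[209 179  14  12  95] [215.5684 184.5895] [0.455  0.1608 0.0514] 
 [[0.4549 0.184  0.05  ]
 [0.4775 0.1528 0.05  ]
 [0.4581 0.1391 0.05  ]
 [0.4356 0.1703 0.05  ]]
[267 181   5   7  15] [268.4 184. ] [ 0.4576 -0.0002  0.0729] 
 [[ 0.4694  0.006   0.05  ]
 [ 0.4727 -0.0002  0.05  ]
 [ 0.4527 -0.0104  0.05  ]
 [ 0.4494 -0.0043  0.05  ]]
[165 206  14  12  94] [171.6596 211.6596] [0.368  0.2915 0.0505] 
 [[0.3697 0.3137 0.05  ]
 [0.3878 0.2805 0.05  ]
 [0.3683 0.2695 0.05  ]
 [0.3503 0.3027 0.05  ]]
```

arm_command(
  commands=[
    [8.5, [1.6, -3.35, 0.5], 0],
    [8.5, [1.6, -3.35, 0.5], 0],
    [8.5, [1.6, -3.35, 0.5], 0],
    [8.5, [1.6, -3.35, 0.5], 0],
    [8.5, [1.6, -3.35, 0.5], 0],
    [8.5, [1.6, -3.35, 0.5], 0],
    [8.5, [1.6, -3.35, 0.5], 0],
    [8.5, [1.6, -3.35, 0.5], 0],
    [8.5, [1.6, -3.35, 0.5], 0],
    [8.5, [1.6, -3.35, 0.5], 0],
    [8.5, [0, 0, 0], 0],
    [8.5, [0, 0, 0], 0],
  ],
)

```text
clock: 1.35
position: [0.3706, 0.1997, 0.2982]
ee_rot: [0.585, -0.585, -0.397, 0.397]
contact_force: [-0.0, 0.7, 0.8]
width: 0.0848
```

Run:
```python
from h import *
im=grab('wrist','w1'); s=manip.get_state(); print(s['clock'],s['position'],s['contact_force'])
```

```text
1.4 [0.37016178 0.20031751 0.29808444] [-0.53133224  0.61067699  0.3236662 ]
```

View pics/w1.png

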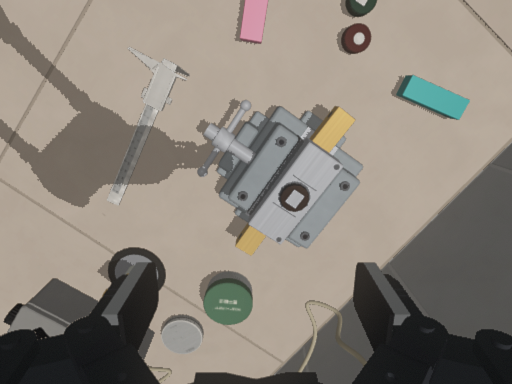

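The wrist picture shows the vise: left parallel at (334,128), right at (250,240), sample at (294,197); the decoys (pink 254,15; turquoise 435,97) are well apart. Measuring.

```bash
cat > meas.py <<'E'
from h import *
np.set_printoptions(precision=4,suppress=True,linewidth=150)
def yellow(im):
    hsv=cv2.cvtColor(im['pixels'],cv2.COLOR_RGB2HSV)
    return (hsv[...,0]>15)&(hsv[...,0]<32)&(hsv[...,1]>120)&(hsv[...,2]>90)
def ht(im,zl,zh):
    P=cloud(im); return P,(P[...,2]>zl)&(P[...,2]<zh)
E
python3 - <<'E'
from meas import *
im=dict(np.load('pics/w1.npz')); P=cloud(im); Y=yellow(im)
n,l,st,ce=cv2.connectedComponentsWithStats(Y.astype(np.uint8))
for i in range(1,n):
  if st[i,4]>150:
    p=P[l==i]; top=(l==i)&(abs(P[...,2]-np.percentile(p[:,2],60))<.004)
    q=P[top]; r=cv2.minAreaRect((q[:,:2]*1000).astype(np.float32)); print(ce[i],np.median(q,0),'center',r, '\n',cv2.boxPoints(r))
# holder top
M=(P[...,2]>.077)&(P[...,2]<.0925); n,l,st,ce=cv2.connectedComponentsWithStats(M.astype(np.uint8))
for i in range(1,n):
  if st[i,4]>1000:
    q=P[l==i]; r=cv2.minAreaRect((q[:,:2]*1000).astype(np.float32)); print(ce[i],st[i],r,'\n',cv2.boxPoints(r))
    A=np.c_[q[:,:2]-q[:,:2].mean(0),np.ones(len(q))]
    k=np.ones(len(q),bool)
    for _ in range(6):
        c,*_=np.linalg.lstsq(A[k],q[k,2],rcond=None); e=q[:,2]-A@c; k=abs(e)<.002
    print('plane',c,q[:,:2].mean(0),k.mean(),e[k].std())
tb=P[(P[...,2]<.02)&(P[...,2]>-.02)]; print('table',np.median(tb[:,2]))
i=(abs(P[...,2]-.066)<.006); print('jaw z',np.median(P[...,2][150:200,240:280]))
E
```

```text
[295.3375 192.2012] [ 248  141   95  103 4264] ((413.48321533203125, 225.09959411621094), (44.53856658935547, 110.1515884399414), 33.90280532836914) 
 [[364.2795 258.3902]
 [425.7205 166.966 ]
 [462.6869 191.809 ]
 [401.2459 283.2332]]
plane [-0.0235  0.039   0.0829] [0.4106 0.2272] 0.8177767354596623 0.000717980637879653
[462.9011 254.2433] [ 411  203  101  102 1385] ((545.6157836914062, 373.7996826171875), (4.709728240966797, 148.03512573242188), 30.228734970092773) 
 [[506.3167 436.5669]
 [580.8455 308.6613]
 [584.9149 311.0324]
 [510.386  438.9381]]
plane [0.3615 0.1999 0.0849] [0.5456 0.3744] 0.259927797833935 0.0011059737544222934
table 0.001655034376877045
jaw z 0.06460246842315928
```

```bash
cat >> meas.py <<'E'
O=np.array([.4135,.2251]);th=np.deg2rad(33.9);ex=np.array([np.cos(th),np.sin(th)]);ey=np.array([-np.sin(th),np.cos(th)])
def v(p): d=np.asarray(p)[...,:2]-O; return np.stack([d@ex,d@ey],-1)*1000
def W(x,y): return O+(x*ex+y*ey)/1000
def pars(im):
    P=cloud(im); V=v(P); 
    out={}
    for nm,sg in (('L',1),('R',-1)):
        m=(abs(P[...,2]-.05)<.006)&(abs(V[...,0])<20)&(sg*V[...,1]>58)&(sg*V[...,1]<115)
        q=V[m]
        if len(q)>20:
            e=np.percentile(sg*q[:,1],[97,99,100]); out[nm]=(len(q),e,np.percentile(q[:,0],[2,98]))
    return out
E
python3 - <<'E'
from meas import *
im=dict(np.load('pics/w1.npz')); print(pars(im)); P=cloud(im); print(im['pixels'][128,334],im['pixels'][240,250],P[128,334])
print('lands',W(0,37),W(0,-37),'ends',W(0,97),W(0,-97))
# drift from top + scene
for n in ['top0','scene0']:
    im=dict(np.load(f'pics/{n}.npz')); P=cloud(im)
    m=(abs(P[...,0]-.46)<.05)&(abs(P[...,1]+.012)<.05)&(P[...,2]>.08)&(P[...,2]<.14)
    q=P[m]; print(n,m.sum(),q.min(0),q.max(0),np.median(q[q[:,2]>.115],0))
E
```

```text
{'L': (920, array([ 98.8191,  99.7654, 100.315 ]), array([-12.2749,  11.2019])), 'R': (518, array([96.5583, 97.208 , 97.774 ]), array([-12.5487,  10.7668]))}
[210 181 116] [193 165 104] [0.3682 0.2905 0.0516]
lands [0.3929 0.2558] [0.4341 0.1944] ends [0.3594 0.3056] [0.4676 0.1446]
top0 108 [ 0.4484 -0.0293  0.0801] [0.478  0.0018 0.1269] [ 0.4625 -0.013   0.1224]
scene0 113 [ 0.4474 -0.0323  0.0815] [ 0.4801 -0.0017  0.1263] [ 0.4605 -0.0179  0.1219]
```

arm_command(
  commands=[
    [8.5, [1.0, -4.5, 0], 0],
    [8.5, [1.0, -4.5, 0], 0],
    [8.5, [1.0, -4.5, 0], 0],
    [8.5, [0.5, -4.5, 0], 0],
    [8.5, [0, -4, 0], 0],
    [8.5, [0, 0, 0], 0],
    [8.5, [0, 0, 0], 0],
  ],
)

```text
clock: 2.1
position: [0.4054, -0.0191, 0.298]
ee_rot: [0.585, -0.584, -0.398, 0.398]
contact_force: [0.5, 0.5, -0.5]
width: 0.0851
```

Run:
```python
from meas import *
im=grab('wrist','w2'); s=manip.get_state(); print(s['clock'],s['position'],s['contact_force'],s['qpos'])
P=cloud(im); m=(abs(P[...,0]-.46)<.04)&(abs(P[...,1]+.012)<.04)&(abs(P[...,2]-.122)<.005)
q=P[m]; r=cv2.minAreaRect((q[:,:2]*1000).astype(np.float32)); print(m.sum(),r,np.argwhere(m).mean(0),q.mean(0))
m2=(abs(P[...,0]-.46)<.06)&(abs(P[...,1]+.012)<.06)&(abs(P[...,2]-.005)<.004)
```

```text
2.15 [ 0.4053 -0.0185  0.298 ] [ 0.7308 -0.2451  0.8597] [-0.2186 -0.0124  1.729   0.0014  1.4261 -1.4159]
695 ((463.288818359375, -15.330123901367188), (25.827425003051758, 25.651336669921875), 21.525043487548828) [229.3151 281.8216] [ 0.4622 -0.015   0.1224]
```

View pics/w2.png

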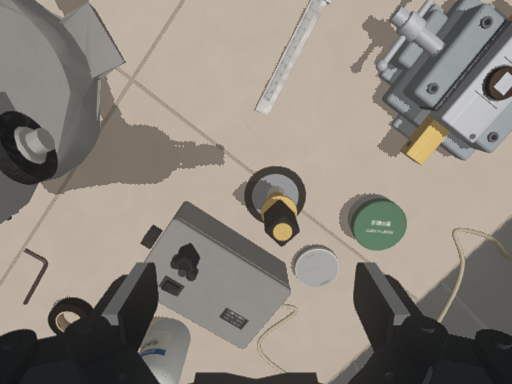

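Run:
```python
from meas import *
im=dict(np.load('pics/w2.npz')); P=cloud(im); D=np.array([.4633,-.0153])
m=(P[...,2]>.045)&(P[...,2]<.11); d=P[...,:2]-D; r=np.hypot(d[...,0],d[...,1]); m&=(r>.03)&(r<.12)
for a in (21.5,111.5):
    a=np.deg2rad(a); x=d[m]@[np.cos(a),np.sin(a)]*1000; y=d[m]@[-np.sin(a),np.cos(a)]*1000
    print(np.rad2deg(a)); k=abs(y)<20; print('in finger lane x',np.sort(x[k])[[0,-1]] if k.any() else None, len(x))
    print('min r',r[m].min(), d[m][r[m].argmin()]*1000)
# pad centre
hsv=cv2.cvtColor(im['pixels'],cv2.COLOR_RGB2HSV)
m=(hsv[...,2]<75)&(abs(P[...,2]-.004)<.008)&(r<.07)
q=P[m][:,:2]*1000; print(m.sum(),cv2.minEnclosingCircle(q.astype(np.float32)))
m=(r<.06)&(P[...,2]<.1);
cv2.imwrite('pics/c2.png',cv2.resize(im['pixels'][150:260,220:340,::-1],(720,660))[:600])
```

```text
21.5
in finger lane x None 5551
min r 0.07063970188194209 [ 40.9963 -57.5262]
111.5
in finger lane x [-119.6466  -68.1086] 5551
min r 0.07063970188194209 [ 40.9963 -57.5262]
818 ((465.7546691894531, -16.992799758911133), 39.14640426635742)
```

View pics/c2.png

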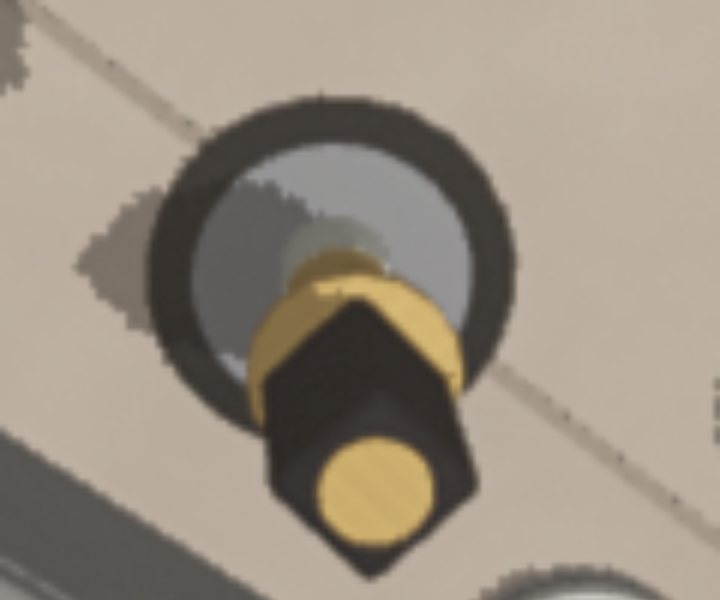

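arm_command(
  commands=[
    [6, [1.16, 0.06, 0], 0.15],
    [6, [1.16, 0.06, 0], 0.15],
    [6, [1.16, 0.07, 0], 0.15],
    [6, [1.16, 0.06, 0], 0.15],
    [6, [1.16, 0.07, 0], 0.15],
    [6, [0, 0, 0], 0],
    [6, [0, 0, -4], 0],
    [6, [0, 0, -4], 0],
    [6, [0, 0, 0], 0],
    [6, [0, 0, 0], 0],
  ],
)

```text
clock: 3.15
position: [0.4631, -0.0157, 0.2187]
ee_rot: [0.398, -0.398, -0.584, 0.585]
contact_force: [0.7, 0.2, 1.0]
width: 0.0601
```

Run:
```python
from meas import *
from scipy.spatial.transform import Rotation as Ro
im=grab('wrist','w3'); s=manip.get_state(); print(s['clock'],s['position'],s['width'],manip.finger_overhang,s['qpos'])
q=s['ee_rot']; M=Ro.from_quat([q[1],q[2],q[3],q[0]]).as_matrix(); print(np.rad2deg(np.arctan2(M[1,0],M[0,0])))
P=cloud(im); m=(abs(P[...,0]-.46)<.04)&(abs(P[...,1]+.012)<.04)&(abs(P[...,2]-.122)<.004)
qq=P[m]; r=cv2.minAreaRect((qq[:,:2]*1000).astype(np.float32)); print(m.sum(),r,np.argwhere(m).mean(0),qq.mean(0))
```

```text
3.2 [ 0.4643 -0.0161  0.2199] 0.060184297651411665 0.017 [-0.1848  0.1274  1.7745  0.0002  1.2375 -2.1308]
111.49521946825313
1324 ((463.6192321777344, -15.657861709594727), (25.566225051879883, 25.975915908813477), 22.632139205932617) [206.4592 256.6042] [ 0.4627 -0.0159  0.1225]
```

View pics/w3.png

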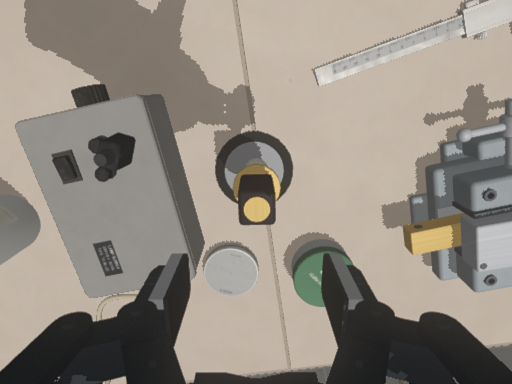

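The drift's grip is at (257,208), centred between the fingers and square to them. Descend and grip.

arm_command(
  commands=[
    [6, [0, 0, -3], 0.01],
    [6, [0, 0, -3], 0],
    [6, [0, 0, -3], 0],
    [6, [0, 0, -2.5], 0],
    [6, [0, 0, -1], 0],
    [6, [0, 0, 0], 0],
    [6, [0, 0, 0], 0],
  ],
  grip_force=80,
)

```text
clock: 3.9
position: [0.4652, -0.0169, 0.095]
ee_rot: [-0.394, 0.396, 0.587, -0.586]
contact_force: [-0.6, 0.0, 0.2]
width: 0.0604
```

Run:
```python
from meas import *
im=grab('wrist','w4'); s=manip.get_state(); print(s['clock'],s['position'],s['width'],s['contact_force'])
```

```text
3.95 [ 0.4652 -0.0169  0.0951] 0.05989997342474909 [-0.7191 -0.3402 -0.6946]
```

View pics/w4.png

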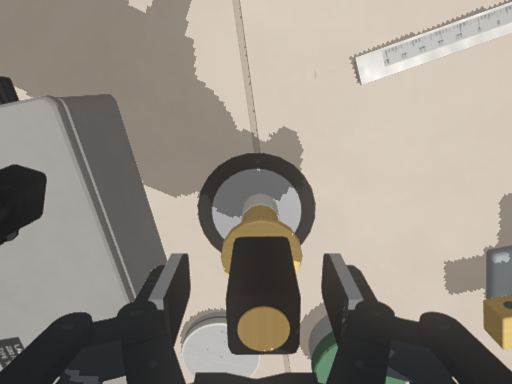

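arm_command(
  commands=[
    [2, [0, 0, 0], 0],
    [2, [0, 0, 0], 0],
    [2, [0, 0, 0], 0],
    [2, [0, 0, 0], 0],
    [2, [0, 0, 0], 0],
    [2, [0, 0, 0], 0],
  ],
  grip_force=80,
)

```text
clock: 4.55
position: [0.4639, -0.0163, 0.0943]
ee_rot: [-0.395, 0.395, 0.587, -0.586]
contact_force: [-1.0, 1.8, 5.2]
width: 0.0256
```

Run:
```python
from meas import *
im=grab('wrist','w5'); s=manip.get_state(); print(s['clock'],s['position'],s['width'],s['contact_force'],s['moment'])
im=grab('scene','s5'); cv2.imwrite('pics/s5c.png',cv2.resize(im['pixels'][120:260,150:350,::-1],(800,560)))
```

```text
4.6 [ 0.4639 -0.0163  0.0943] 0.025169337102045473 [-0.9586  2.196   5.2897] [0.3489 0.1051 0.0508]
```

View pics/s5c.png

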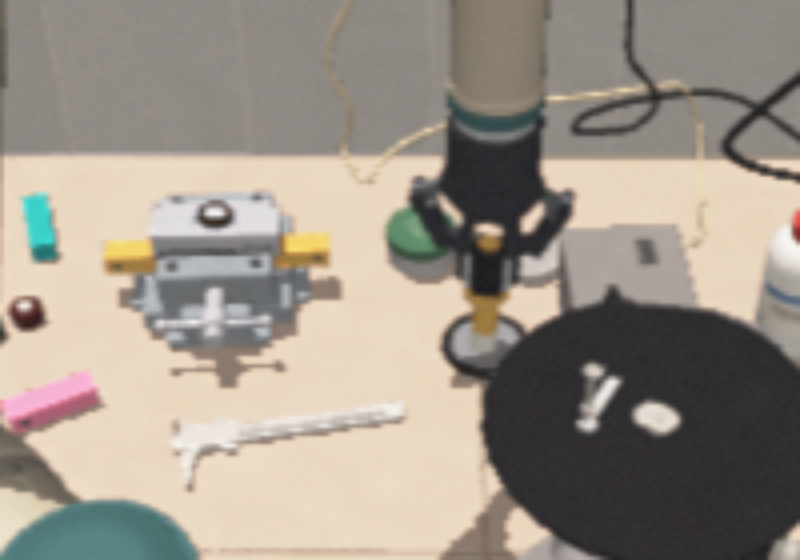

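arm_command(
  commands=[
    [2, [0, 0, 1.5], 0],
    [2, [0, 0, 3.5], 0],
    [2, [0, 0, 4], 0],
    [2, [0, 0, 4], 0],
    [2, [0, 0, 3], 0],
    [2, [0, 0, 0], 0],
    [2, [0, 0, 0], 0],
  ],
)

```text
clock: 5.35
position: [0.4631, -0.0166, 0.2533]
ee_rot: [-0.395, 0.395, 0.586, -0.586]
contact_force: [-0.5, 0.6, -3.0]
width: 0.0254
```

arm_command(
  commands=[
    [2, [-1.0, 3.4, 0], 0],
    [2, [-1.0, 3.4, 0], 0],
    [2, [-1.0, 3.4, 0], 0.1],
    [2, [-1.0, 3.4, 0], 0.1],
    [2, [-1.0, 3.4, 0], 0],
    [2, [-1.0, 3.4, 0], 0],
    [2, [-0.6, 3.4, 0], 0],
    [2, [-0.5, 3.4, 0], 0],
    [2, [0, 0, 0], 0],
    [2, [0, 0, 0], 0],
  ],
)

```text
clock: 6.35
position: [0.3912, 0.255, 0.2512]
ee_rot: [0.335, -0.333, -0.622, 0.625]
contact_force: [-0.6, -0.2, -2.9]
width: 0.0251
```

Run:
```python
from meas import *
im=grab('wrist','w6'); s=manip.get_state(); print(s['clock'],s['position'],s['width'],s['contact_force'],s['moment'],v(s['position']))
im=grab('scene','s6'); cv2.imwrite('pics/s6c.png',cv2.resize(im['pixels'][100:230,150:300,::-1],(690,598)))
```

```text
6.4 [0.3915 0.2545 0.2516] 0.02525089313859669 [ 0.1236  0.2259 -2.0598] [-0.0283  0.0598  0.0249] [-1.8312 36.6311]
```

View pics/w6.png

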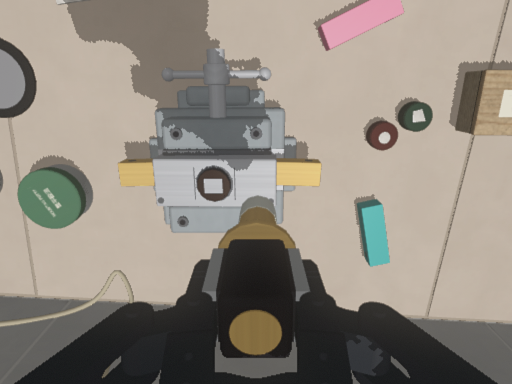

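View pics/s6c.png

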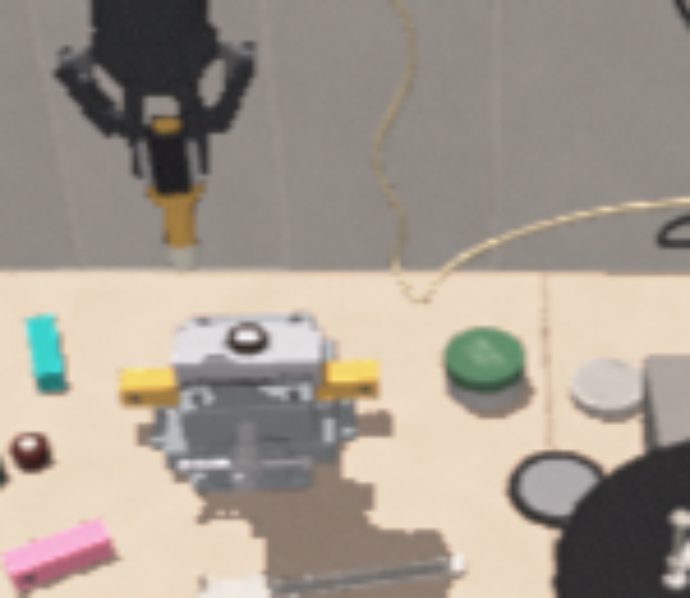

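arm_command(
  commands=[
    [2, [0.15, 0.1, -2], 0],
    [2, [0, 0, -2.5], 0],
    [2, [0, 0, -1.8], 0],
    [2, [0, 0, -0.5], 0],
    [2, [0, 0, 0], 0],
    [2, [0, 0, 0], 0],
  ],
)

```text
clock: 7.05
position: [0.3948, 0.2561, 0.1861]
ee_rot: [-0.335, 0.335, 0.623, -0.622]
contact_force: [0.1, -0.2, -1.5]
width: 0.0251
```

arm_command(
  commands=[
    [2, [0, 0, -0.2], 0],
    [2, [0, 0, -0.1], 0],
    [2, [0, 0, 0], 0],
  ],
)

```text
clock: 7.35
position: [0.3941, 0.2564, 0.1826]
ee_rot: [-0.334, 0.335, 0.623, -0.623]
contact_force: [0.9, 0.6, -0.7]
width: 0.0249
```

arm_command(
  commands=[
    [2, [0, 0, -0.1], 0],
    [2, [0, 0, -0.1], 0],
    [2, [0, 0, 0], 0],
  ],
)

```text
clock: 7.65
position: [0.3939, 0.2563, 0.1802]
ee_rot: [0.335, -0.334, -0.623, 0.623]
contact_force: [0.2, -0.2, -2.4]
width: 0.025
```

arm_command(
  commands=[
    [2, [0, 0, -0.1], 0],
    [2, [0, 0, -0.1], 0],
    [2, [0, 0, 0], 0],
  ],
)

```text
clock: 7.95
position: [0.3939, 0.2563, 0.1781]
ee_rot: [0.335, -0.334, -0.623, 0.623]
contact_force: [1.0, -0.1, -2.5]
width: 0.0251
```

arm_command(
  commands=[
    [2, [0, 0, -0.1], 0],
    [2, [0, 0, -0.1], 0],
    [2, [0, 0, 0], 0],
  ],
)

```text
clock: 8.25
position: [0.3939, 0.2562, 0.1762]
ee_rot: [0.335, -0.334, -0.623, 0.623]
contact_force: [-0.1, -0.7, -2.4]
width: 0.0253
```

arm_command(
  commands=[
    [2, [0, 0, -0.1], 0],
    [2, [0, 0, 0], 0],
  ],
)

```text
clock: 8.45
position: [0.3939, 0.2563, 0.1752]
ee_rot: [0.335, -0.334, -0.623, 0.623]
contact_force: [-0.4, -0.3, -2.6]
width: 0.0254
```

arm_command(
  commands=[
    [2, [0, 0, -0.1], 0],
    [2, [0, 0, 0], 0],
  ],
)

```text
clock: 8.65
position: [0.3941, 0.2563, 0.1744]
ee_rot: [-0.335, 0.335, 0.623, -0.623]
contact_force: [-1.0, 0.4, -0.7]
width: 0.025
```

arm_command(
  commands=[
    [2, [0, 0, -0.1], 0],
    [2, [0, 0, 0], 0],
  ],
)

```text
clock: 8.85
position: [0.3942, 0.2564, 0.1736]
ee_rot: [-0.334, 0.335, 0.623, -0.623]
contact_force: [-0.2, -0.3, 1.2]
width: 0.0248
```

arm_command(
  commands=[
    [2, [0, 0, -0.1], 0],
    [2, [0, 0, 0], 0],
  ],
)

```text
clock: 9.05
position: [0.3941, 0.2564, 0.1726]
ee_rot: [-0.334, 0.335, 0.623, -0.623]
contact_force: [-0.8, -1.2, 3.4]
width: 0.025
```

arm_command(
  commands=[
    [2, [0, 0, -0.1], 0],
    [2, [0, 0, 0], 0],
  ],
)

```text
clock: 9.25
position: [0.3941, 0.2566, 0.1717]
ee_rot: [-0.335, 0.335, 0.623, -0.623]
contact_force: [-0.6, -0.2, 5.0]
width: 0.0253
```

arm_command(
  commands=[
    [2, [0, 0, -0.1], 0],
    [2, [0, 0, 0], 0],
  ],
)

```text
clock: 9.45
position: [0.3939, 0.2567, 0.1706]
ee_rot: [-0.335, 0.334, 0.623, -0.623]
contact_force: [-1.6, 1.0, 4.6]
width: 0.0249
```

arm_command(
  commands=[
    [2, [0, 0, -0.1], 0],
    [2, [0, 0, 0], 0],
  ],
)

```text
clock: 9.65
position: [0.3938, 0.2569, 0.1696]
ee_rot: [-0.335, 0.334, 0.623, -0.622]
contact_force: [-1.4, 0.9, 6.5]
width: 0.0253
```

arm_command(
  commands=[
    [2, [0, 0, -0.1], 0],
    [2, [0, 0, 0], 0],
  ],
)

```text
clock: 9.85
position: [0.3937, 0.2571, 0.1688]
ee_rot: [-0.335, 0.334, 0.623, -0.622]
contact_force: [-3.4, 1.1, 6.4]
width: 0.0252
```

arm_command(
  commands=[
    [2, [0, 0, -0.1], 0],
    [2, [0, 0, 0], 0],
  ],
)

```text
clock: 10.05
position: [0.3937, 0.2573, 0.1683]
ee_rot: [-0.335, 0.334, 0.624, -0.622]
contact_force: [-3.0, 1.2, 9.0]
width: 0.0252
```

arm_command(
  commands=[
    [2, [0, 0, -0.1], 0],
    [2, [0, 0, 0], 0],
  ],
)

```text
clock: 10.25
position: [0.3937, 0.2573, 0.1683]
ee_rot: [-0.335, 0.334, 0.624, -0.622]
contact_force: [-3.9, 1.5, 15.9]
width: 0.0252
```

arm_command(
  commands=[
    [2, [0, 0, -0.1], 0],
    [2, [0, 0, 0], 0],
  ],
)

```text
clock: 10.45
position: [0.3937, 0.2574, 0.1682]
ee_rot: [-0.335, 0.334, 0.624, -0.622]
contact_force: [-6.3, 0.1, 21.3]
width: 0.0254
```

arm_command(
  commands=[
    [2, [0, 0, -0.1], 0],
    [2, [0, 0, 0], 0],
  ],
)

```text
clock: 10.65
position: [0.3938, 0.2575, 0.1682]
ee_rot: [-0.335, 0.335, 0.624, -0.622]
contact_force: [-7.9, -0.4, 28.0]
width: 0.0248
```

Run:
```python
from meas import *
im=grab('wrist','w7'); s=manip.get_state(); print(s['clock'],s['position'],s['width'],s['contact_force'],s['moment'],v(s['position']))
im=grab('scene','s7'); cv2.imwrite('pics/s7c.png',cv2.resize(im['pixels'][100:230,150:300,::-1],(690,598)))
```

```text
10.7 [0.3938 0.2574 0.1682] 0.024856862485339005 [-8.0794 -0.1381 29.0563] [-0.0738  1.7928 -0.0305] [ 1.6534 37.8602]
```

View pics/s7c.png

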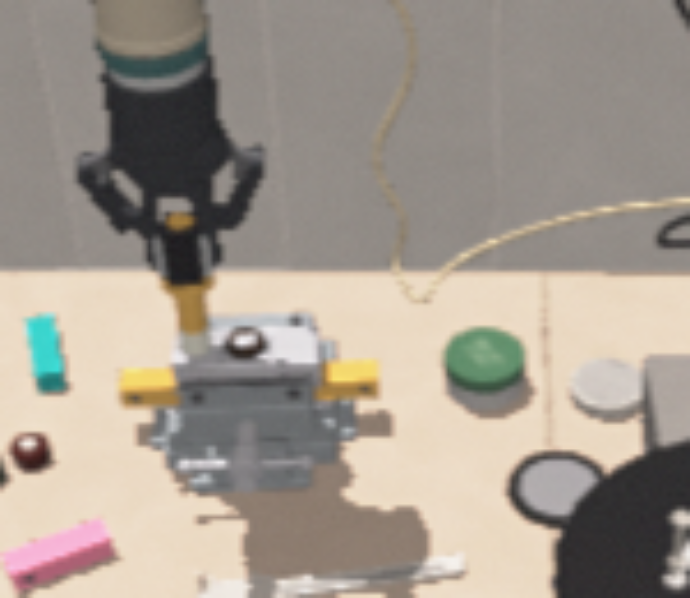

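View pics/w7.png

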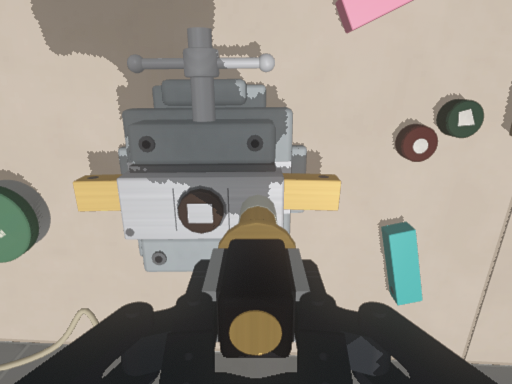

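arm_command(
  commands=[
    [2, [0, 0, 0.8], 0],
    [2, [0, 0, 3.5], 0],
    [2, [1.3, -2.1, 0.5], 0],
    [2, [1.4, -2.1, 0], 0],
    [2, [1.3, -2.0, 0], 0],
    [2, [0, 0, 0], 0],
    [2, [0, 0, -2], 0],
    [2, [0, 0, -1.7], 0],
    [2, [0, 0, 0], 0],
    [2, [0, 0, 0], 0],
  ],
)

```text
clock: 11.75
position: [0.4336, 0.1945, 0.1749]
ee_rot: [0.335, -0.334, -0.623, 0.623]
contact_force: [0.5, 0.3, -1.8]
width: 0.0255
```

Run:
```python
from meas import *
s=manip.get_state(); print(s['clock'],s['position'],s['width'],s['contact_force'],s['moment'],v(s['position']))
im=grab('scene','s8'); cv2.imwrite('pics/s8c.png',cv2.resize(im['pixels'][100:230,150:300,::-1],(690,598)))
```

```text
11.75 [0.4336 0.1945 0.1749] 0.025464662006252237 [ 0.5456  0.2783 -1.7996] [ 0.051  -0.0419 -0.0065] [ -0.3613 -36.5895]
```

View pics/s8c.png

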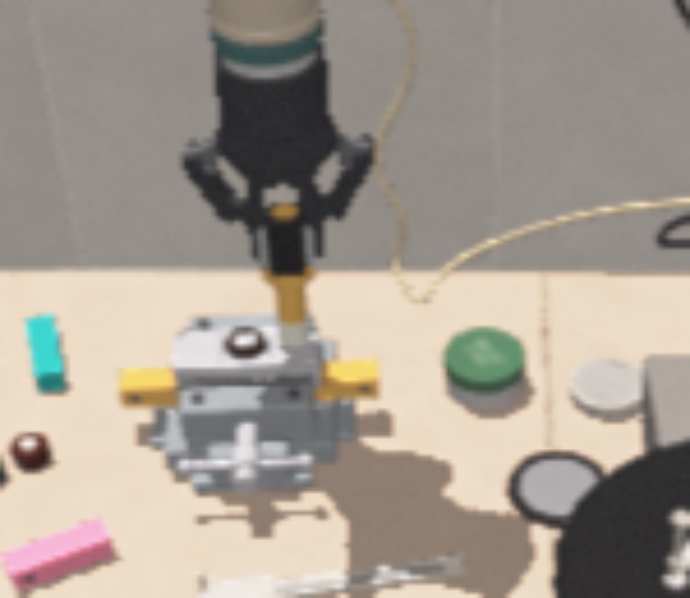

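arm_command(
  commands=[
    [2, [0, 0, -0.2], 0],
    [2, [0, 0, -0.1], 0],
    [2, [0, 0, 0], 0],
  ],
)

```text
clock: 12.1
position: [0.4341, 0.1944, 0.1726]
ee_rot: [-0.334, 0.335, 0.623, -0.623]
contact_force: [-0.1, 0.3, -3.2]
width: 0.0252
```

arm_command(
  commands=[
    [2, [0, 0, -0.1], 0],
    [2, [0, 0, 0], 0],
  ],
)

```text
clock: 12.3
position: [0.434, 0.1943, 0.1713]
ee_rot: [-0.335, 0.335, 0.623, -0.623]
contact_force: [0.0, 0.4, -1.6]
width: 0.0252
```

arm_command(
  commands=[
    [2, [0, 0, -0.1], 0],
    [2, [0, 0, 0], 0],
  ],
)

```text
clock: 12.5
position: [0.434, 0.1943, 0.1702]
ee_rot: [0.335, -0.334, -0.623, 0.623]
contact_force: [-0.5, 0.6, -2.4]
width: 0.0253
```

arm_command(
  commands=[
    [2, [0, 0, -0.1], 0],
    [2, [0, 0, 0], 0],
  ],
)

```text
clock: 12.7
position: [0.4339, 0.1943, 0.1692]
ee_rot: [0.335, -0.334, -0.623, 0.623]
contact_force: [-0.5, -0.6, -1.8]
width: 0.0251
```

arm_command(
  commands=[
    [2, [0, 0, -0.1], 0],
    [2, [0, 0, 0], 0],
  ],
)

```text
clock: 12.9
position: [0.4341, 0.1943, 0.1684]
ee_rot: [-0.334, 0.335, 0.623, -0.623]
contact_force: [0.5, -1.2, -1.4]
width: 0.0252
```

arm_command(
  commands=[
    [2, [0, 0, -0.1], 0],
    [2, [0, 0, 0], 0],
  ],
)

```text
clock: 13.1
position: [0.4342, 0.1944, 0.1683]
ee_rot: [-0.334, 0.335, 0.623, -0.623]
contact_force: [-0.9, -0.3, 4.8]
width: 0.0251
```

arm_command(
  commands=[
    [2, [0, 0, -0.1], 0],
    [2, [0, 0, 0], 0],
  ],
)

```text
clock: 13.3
position: [0.4342, 0.1944, 0.1683]
ee_rot: [-0.334, 0.335, 0.623, -0.623]
contact_force: [-3.1, -0.3, 10.9]
width: 0.0253
```

arm_command(
  commands=[
    [2, [0, 0, -0.1], 0],
    [2, [0, 0, 0], 0],
  ],
)

```text
clock: 13.5
position: [0.4343, 0.1945, 0.1682]
ee_rot: [-0.334, 0.335, 0.624, -0.622]
contact_force: [-4.7, -1.1, 17.9]
width: 0.0252
```

arm_command(
  commands=[
    [2, [0, 0, -0.05], 0],
    [2, [0, 0, 0], 0],
    [2, [0, 0, 0], 0],
  ],
)

```text
clock: 13.8
position: [0.4343, 0.1945, 0.1682]
ee_rot: [-0.334, 0.335, 0.624, -0.622]
contact_force: [-4.6, -0.7, 19.7]
width: 0.0253
```

arm_command(
  commands=[
    [2, [0, 0, 0.8], 0],
    [2, [0, 0, 2.5], 0],
    [2, [0, 0, 3], 0],
    [2, [-1.8, 2.7, 2], 0],
    [2, [-1.8, 2.7, 0], 0],
    [2, [-1.8, 2.7, 0], 0],
    [2, [-1.8, 2.7, 0], 0],
    [2, [-1.9, 2.8, 0], 0],
    [2, [0, 0, 0], 0],
    [2, [0, 0, 0], 0],
    [2, [0, 0, 0], 0],
  ],
)

```text
clock: 14.9
position: [0.3434, 0.3297, 0.2476]
ee_rot: [0.334, -0.335, -0.623, 0.623]
contact_force: [0.7, 0.1, -1.9]
width: 0.0244
```

```bash
cat >> meas.py <<'E'
def holder(im):
    P=cloud(im);V=v(P);r=[]
    for sg in(1,-1):
        m=(abs(V[...,0])<16)&(abs(sg*V[...,1]-37)<10)&(P[...,2]<.1)&(P[...,2]>.07)
        r.append((m.sum(),np.median(P[m][:,2]) if m.any() else 0))
    return r
E
python3 - <<'E'
from meas import *
from scipy.spatial.transform import Rotation as Ro
im=grab('wrist','w9'); s=manip.get_state(); print(s['clock'],s['position'],s['width'],s['contact_force'],s['moment'],v(s['position']))
q=s['ee_rot']; M=Ro.from_quat([q[1],q[2],q[3],q[0]]).as_matrix(); print(np.rad2deg(np.arctan2(M[1,0],M[0,0])))
print(pars(im),holder(im)); im0=dict(np.load('pics/w1.npz'));print(holder(im0))
t=grab('top','t9'); print('top',pars(t),holder(t),pars(dict(np.load('pics/top0.npz'))))
P=cloud(im0); hsv=cv2.cvtColor(im0['pixels'],cv2.COLOR_RGB2HSV); m=(abs(hsv[...,0]-90)<8)&(hsv[...,1]>120); q=v(P[m]); print('turq vise',q.min(0),q.max(0))
E
```

```text
14.95 [0.3436 0.3296 0.2477] 0.025137654570221626 [-0.329  0.629 -2.483] [-0.009  -0.0201 -0.0192] [  0.2205 125.732 ]
123.47516303808418
{'L': (1104, array([ 99.3216, 100.143 , 100.4113]), array([-12.2102,  10.9476])), 'R': (696, array([96.4634, 97.3446, 98.3021]), array([-12.4188,  10.6344]))} [(np.int64(775), np.float64(0.07861789914484214)), (np.int64(770), np.float64(0.0785123212062436))]
[(np.int64(608), np.float64(0.08443262135908511)), (np.int64(505), np.float64(0.0810997474846145))]
top {'L': (110, array([100.0522, 100.7236, 100.8907]), array([-11.0823,  12.6176])), 'R': (100, array([95.0439, 95.8708, 96.1196]), array([-11.192 ,  12.4491]))} [(np.int64(70), np.float64(0.07851286671734406)), (np.int64(67), np.float64(0.07921835654189734))] {'L': (109, array([ 99.8081, 100.6468, 100.7984]), array([-11.1404,  12.7263])), 'R': (99, array([94.9618, 95.9629, 96.1348]), array([-11.6073,  12.6217]))}Traceback (most recent call last):
  File "<stdin>", line 7, in <module>
    return umr_minimum(a, axis, None, out, keepdims, initial, where)
ValueError: zero-size array to reduction operation minimum which has no identity
```

View pics/w9.png

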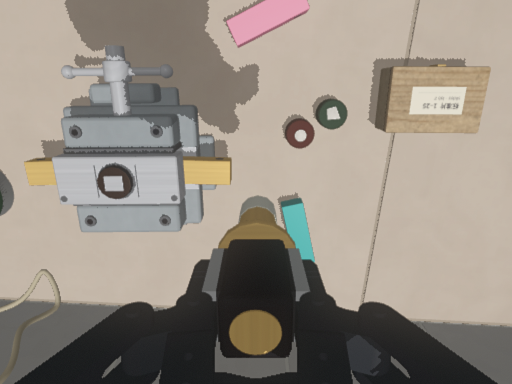

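Both lands now read about 78.6 mm. The wrist picture shows the foot beyond the left parallel (208,171), but the turquoise block at (298,230) is near; checking clearance.

Run:
```python
from meas import *
im=dict(np.load('pics/w1.npz')); P=cloud(im); 
print(im['pixels'][97,435],v(P[97,435]),P[97,435])
p=im['pixels'].astype(int); m=(p[...,0]<80)&(p[...,1]>p[...,0]+50)&(p[...,2]>p[...,0]+50); q=v(P[m]); print(m.sum(),q.min(0),q.max(0),P[m][:,2].max())
print(cv2.boxPoints(cv2.minAreaRect(q.astype(np.float32))))
V=v(P); k=(abs(V[...,0])<45)&(V[...,1]>102)&(V[...,1]<175)&(P[...,2]>.012); print(k.sum(), V[k].min(0) if k.any() else '')
```

```text
[ 87 172 168] [ 79.3943 172.306 ] [0.3833 0.4124 0.0199]
57 [ 42.0524 153.2106] [116.7153 174.1747] 0.021479205645643994
[[ 40.9147 153.6186]
 [115.4777 149.1345]
 [116.7153 169.7148]
 [ 42.1523 174.1988]]
504 [-44.9868 156.0444]
```

arm_command(
  commands=[
    [2, [0, 0, -3], 0],
    [2, [0, 0, -4], 0],
    [2, [0, 0, -4], 0],
    [2, [0, 0, -2.5], 0],
    [2, [0, 0, -1.2], 0],
    [2, [0, 0, -0.5], 0],
    [2, [0, 0, 0], 0],
    [2, [0, 0, 0], 0],
  ],
)

```text
clock: 15.8
position: [0.344, 0.3305, 0.0966]
ee_rot: [-0.334, 0.335, 0.623, -0.622]
contact_force: [-0.2, -0.3, -2.3]
width: 0.0254
```

arm_command(
  commands=[
    [2, [0.28, -0.41, 0], 0],
    [2, [0.17, -0.25, 0], 0],
    [2, [0, 0, 0], 0],
    [2, [0, 0, 0], 0],
  ],
)

```text
clock: 16.2
position: [0.3477, 0.3237, 0.0961]
ee_rot: [-0.335, 0.335, 0.623, -0.623]
contact_force: [0.4, 0.1, -1.6]
width: 0.0253
```

```bash
cat > st.py <<'E'
from meas import *
s=manip.get_state(); f=s['contact_force']; print(s['clock'],s['position'],'vise',v(s['position']),'F ex,ey,z',f[:2]@ex,f[:2]@ey,f[2],'mom',s['moment'])
E
python3 st.py
python3 - <<'E'
from meas import *
im=grab('wrist','w10'); im=grab('scene','s10'); cv2.imwrite('pics/s10c.png',cv2.resize(im['pixels'][100:230,150:300,::-1],(690,598)))
E
```

```text
16.2 [0.3477 0.3237 0.0961] vise [  0.3585 118.508 ] F ex,ey,z 0.3786073401672182 -0.13052110404407913 -1.600248628189513 mom [-0.0003  0.0166 -0.0249]
```

View pics/w10.png

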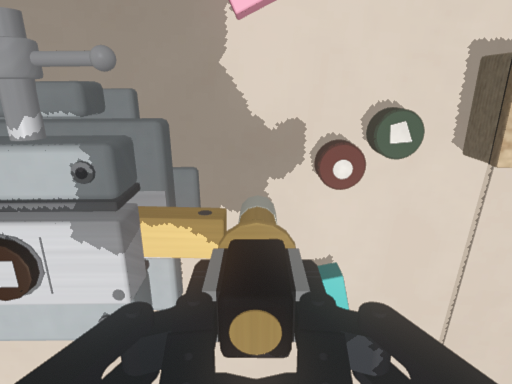

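View pics/s10c.png

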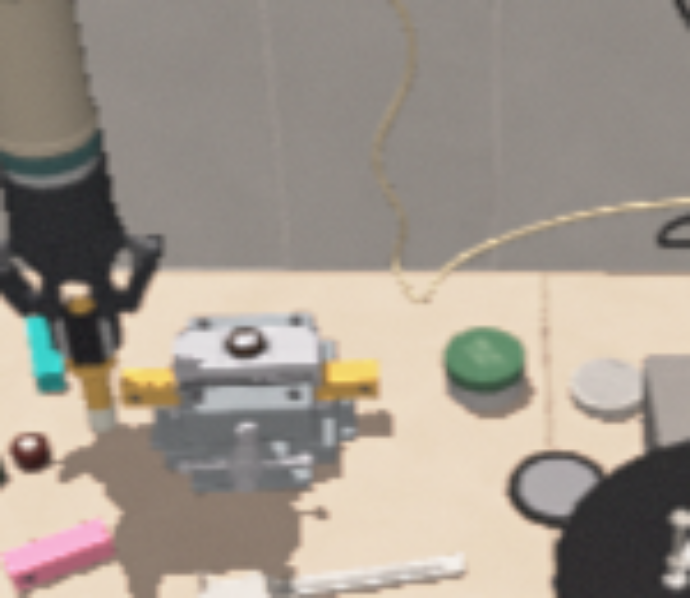

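arm_command(
  commands=[
    [2, [0.11, -0.17, 0], 0],
    [2, [0.11, -0.17, 0], 0],
    [2, [0, 0, 0], 0],
    [2, [0, 0, 0], 0],
  ],
)

```text
clock: 16.7
position: [0.3497, 0.3203, 0.0958]
ee_rot: [0.335, -0.335, -0.623, 0.623]
contact_force: [-0.0, -0.3, -3.3]
width: 0.0252
```

```bash
python3 st.py
```

```text
16.7 [0.3497 0.3203 0.0958] vise [  0.1477 114.5462] F ex,ey,z -0.19968714611074254 -0.27497835000881693 -3.263570433313184 mom [ 0.0493  0.0023 -0.0119]
```

arm_command(
  commands=[
    [2, [0.06, -0.08, 0], 0],
    [2, [0, 0, 0], 0],
    [2, [0, 0, 0], 0],
  ],
)

```text
clock: 17.0
position: [0.3503, 0.3195, 0.0958]
ee_rot: [-0.335, 0.335, 0.623, -0.623]
contact_force: [0.8, -0.5, -2.8]
width: 0.0251
```

```bash
python3 st.py
```

```text
17.0 [0.3503 0.3195 0.0958] vise [  0.2308 113.568 ] F ex,ey,z 0.37093088611887104 -0.8237770462410637 -2.800099223737033 mom [-0.018   0.0117 -0.0423]
```

arm_command(
  commands=[
    [2, [0.03, -0.04, 0], 0],
    [2, [0, 0, 0], 0],
    [2, [0, 0, 0], 0],
  ],
)

```text
clock: 17.3
position: [0.3506, 0.3191, 0.0958]
ee_rot: [-0.335, 0.334, 0.623, -0.623]
contact_force: [0.5, 0.1, -2.1]
width: 0.0251
```

```bash
python3 st.py
```

```text
17.3 [0.3506 0.3191 0.0958] vise [  0.2498 113.121 ] F ex,ey,z 0.45245002390546185 -0.1432855488475853 -2.1422583254410115 mom [0.0143 0.0587 0.0033]
```

arm_command(
  commands=[
    [2, [0.03, -0.04, 0], 0],
    [2, [0, 0, 0], 0],
    [2, [0, 0, 0], 0],
  ],
)

```text
clock: 17.6
position: [0.3509, 0.3187, 0.0958]
ee_rot: [-0.335, 0.335, 0.623, -0.623]
contact_force: [-0.6, 0.9, -1.9]
width: 0.0251
```

```bash
python3 st.py
```

```text
17.6 [0.3509 0.3187 0.0958] vise [  0.2576 112.5899] F ex,ey,z 0.04609163667387576 1.064975016661651 -1.9214238843110572 mom [0.0537 0.0073 0.0099]
```

arm_command(
  commands=[
    [2, [0.02, -0.03, 0], 0],
    [2, [0, 0, 0], 0],
    [2, [0, 0, 0], 0],
  ],
)

```text
clock: 17.9
position: [0.3511, 0.3184, 0.0958]
ee_rot: [-0.335, 0.335, 0.623, -0.623]
contact_force: [-0.2, 0.3, -1.7]
width: 0.0251
```

```bash
python3 st.py
```

```text
17.9 [0.3511 0.3184 0.0958] vise [  0.2852 112.2297] F ex,ey,z 0.01948182969137154 0.3553162031282817 -1.7325215296491658 mom [-0.0041 -0.0305 -0.0446]
```

arm_command(
  commands=[
    [2, [0.02, -0.03, 0], 0],
    [2, [0, 0, 0], 0],
    [2, [0, 0, 0], 0],
  ],
)

```text
clock: 18.2
position: [0.3513, 0.3181, 0.0958]
ee_rot: [-0.335, 0.335, 0.623, -0.623]
contact_force: [0.2, -0.6, -2.0]
width: 0.0255
```

```bash
python3 st.py
```

```text
18.2 [0.3513 0.3181 0.0958] vise [  0.2617 111.8608] F ex,ey,z -0.2114099972164754 -0.6032902968236815 -1.9724502980357475 mom [ 0.0233 -0.0589 -0.0135]
```

arm_command(
  commands=[
    [2, [0.03, -0.04, 0], 0],
    [2, [0, 0, 0], 0],
    [2, [0, 0, 0], 0],
  ],
)

```text
clock: 18.5
position: [0.3515, 0.3179, 0.0958]
ee_rot: [-0.335, 0.334, 0.623, -0.623]
contact_force: [-1.3, 0.1, -1.7]
width: 0.0254
```

```bash
python3 st.py
```

```text
18.5 [0.3515 0.3179 0.0958] vise [  0.2868 111.5718] F ex,ey,z -1.079076197542103 0.7965194351500003 -1.7485498903949848 mom [ 0.1728  0.1992 -0.0138]
```

arm_command(
  commands=[
    [2, [0.03, -0.04, 0], 0],
    [2, [0, 0, 0], 0],
    [2, [0, 0, 0], 0],
  ],
)

```text
clock: 18.8
position: [0.3516, 0.3178, 0.0958]
ee_rot: [-0.335, 0.334, 0.623, -0.623]
contact_force: [-2.6, 2.2, -1.7]
width: 0.0252
```

```bash
python3 st.py
```

```text
18.8 [0.3516 0.3178 0.0958] vise [  0.2919 111.4462] F ex,ey,z -0.9542238155938263 3.2848948578680846 -1.7063810666137391 mom [0.6916 0.4964 0.0404]
```

arm_command(
  commands=[
    [2, [0.02, -0.03, 0], 0],
    [2, [0, 0, 0], 0],
    [2, [0, 0, 0], 0],
  ],
)

```text
clock: 19.1
position: [0.3516, 0.3177, 0.0958]
ee_rot: [-0.335, 0.334, 0.623, -0.623]
contact_force: [-3.6, 4.6, -1.5]
width: 0.025
```

```bash
python3 st.py
```

```text
19.1 [0.3516 0.3177 0.0958] vise [  0.2609 111.3422] F ex,ey,z -0.47566576541405853 5.83521537820963 -1.5298565096951664 mom [0.9494 0.6757 0.0131]
```

Left parallel held at about 5.8 N with no slide (tool halted at y = 111.3). Back off and go to the right.

arm_command(
  commands=[
    [2, [-0.2, 0.3, 0], 0],
    [2, [-0.6, 0.9, 0], 0],
    [2, [0, 0.1, 1], 0],
    [2, [0, 0, 3.5], 0],
    [2, [0, 0, 4], 0],
    [2, [0, 0, 4], 0],
    [2, [0, 0, 3], 0],
    [2, [0, 0, 0], 0],
    [2, [0, 0, 0], 0],
  ],
)

```text
clock: 20.0
position: [0.3441, 0.3299, 0.2515]
ee_rot: [-0.334, 0.335, 0.623, -0.623]
contact_force: [0.4, 0.8, -3.0]
width: 0.0254
```

```bash
python3 st.py
python3 - <<'E'
from meas import *
im=grab('wrist','w11'); print(pars(im),holder(im))
s=manip.get_state(); print((W(0,-127)-s['position'][:2])*100)
E
```

```text
20.0 [0.3441 0.3299 0.2515] vise [  0.8506 125.6783] F ex,ey,z 0.7488599147358149 0.44030030701029654 -3.0146396097378045 mom [-0.0131  0.0342 -0.0073]
{'L': (1074, array([ 98.9489,  99.7813, 100.0464]), array([-12.2454,  10.9697])), 'R': (698, array([96.51  , 97.2606, 98.142 ]), array([-12.401 ,  10.8468]))} [(np.int64(762), np.float64(0.07859169771648192)), (np.int64(764), np.float64(0.07853924721853858))]
[ 14.0865 -20.9746]
```

arm_command(
  commands=[
    [2, [2, -3, 0], 0],
    [2, [2, -3, 0], 0],
    [2, [2, -3, 0], 0],
    [2, [2, -3, 0], 0],
    [2, [2, -3, 0], 0],
    [2, [2, -3, 0], 0],
    [2, [2, -3, 0], 0],
    [2, [0.1, 0, 0], 0],
    [2, [0, 0, 0], 0],
    [2, [0, 0, 0], 0],
  ],
)

```text
clock: 21.05
position: [0.4839, 0.1204, 0.2495]
ee_rot: [0.336, -0.333, -0.623, 0.624]
contact_force: [-0.3, -0.2, -1.9]
width: 0.0252
```

```bash
python3 st.py
```

```text
21.05 [0.4839 0.1204 0.2495] vise [   0.0491 -126.1163] F ex,ey,z -0.3719010012522919 0.06174422799143003 -1.8675718293910373 mom [-0.0551 -0.0518 -0.0149]
```

arm_command(
  commands=[
    [2, [0, 0, -3], 0],
    [2, [0, 0, -4], 0],
    [2, [0, 0, -4], 0],
    [2, [0, 0, -2.5], 0],
    [2, [0, 0, -1.4], 0],
    [2, [0, 0, -0.5], 0],
    [2, [0, 0, 0], 0],
    [2, [0, 0, 0], 0],
  ],
)

```text
clock: 21.85
position: [0.4856, 0.1206, 0.0976]
ee_rot: [-0.334, 0.335, 0.623, -0.623]
contact_force: [-1.2, 0.9, -1.8]
width: 0.0251
```

arm_command(
  commands=[
    [2, [-0.28, 0.41, 0], 0],
    [2, [-0.28, 0.41, 0], 0],
    [2, [0, 0, 0], 0],
    [2, [0, 0, 0], 0],
  ],
)

```text
clock: 22.25
position: [0.4795, 0.1284, 0.0972]
ee_rot: [-0.334, 0.335, 0.623, -0.623]
contact_force: [-0.4, 0.3, -1.5]
width: 0.0253
```

```bash
python3 st.py
python3 - <<'E'
from meas import *
im=grab('wrist','w12')
E
```

```text
22.25 [0.4795 0.1284 0.0972] vise [   0.8638 -117.0836] F ex,ey,z -0.13124384461756677 0.4546149227960756 -1.5283129936048345 mom [ 0.0138  0.0184 -0.003 ]
```

View pics/w12.png

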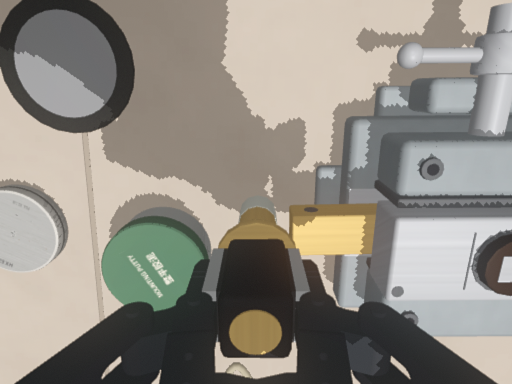

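The foot at (257,207) stands outside the right parallel's end (290,228), clear of the green tin. Closing in.

arm_command(
  commands=[
    [2, [-0.17, 0.25, 0], 0],
    [2, [-0.17, 0.25, 0], 0],
    [2, [0, 0, 0], 0],
    [2, [0, 0, 0], 0],
  ],
)

```text
clock: 22.7
position: [0.4761, 0.1332, 0.0968]
ee_rot: [0.334, -0.334, -0.623, 0.623]
contact_force: [0.6, 0.2, -2.1]
width: 0.0254
```

```bash
python3 st.py
```

```text
22.7 [0.4761 0.1332 0.0968] vise [   0.6842 -111.1336] F ex,ey,z 0.6479377261257588 -0.18327419326530464 -2.101453503605933 mom [-0.0145  0.0076 -0.0005]
```

arm_command(
  commands=[
    [2, [-0.03, 0.04, 0], 0],
    [2, [0, 0, 0], 0],
    [2, [0, 0, 0], 0],
  ],
)

```text
clock: 23.0
position: [0.4759, 0.1336, 0.0968]
ee_rot: [-0.335, 0.335, 0.623, -0.623]
contact_force: [0.1, -0.1, -1.9]
width: 0.0251
```

```bash
python3 st.py
```

```text
23.0 [0.4759 0.1336 0.0968] vise [   0.707  -110.7379] F ex,ey,z 0.09233306218581364 -0.12547249349094963 -1.917921402609934 mom [ 0.0483  0.0008 -0.0083]
```

arm_command(
  commands=[
    [2, [-0.03, 0.04, 0], 0],
    [2, [0, 0, 0], 0],
    [2, [0, 0, 0], 0],
  ],
)

```text
clock: 23.3
position: [0.4755, 0.134, 0.0968]
ee_rot: [-0.335, 0.335, 0.623, -0.623]
contact_force: [-0.7, 0.4, -1.9]
width: 0.0252
```

```bash
python3 st.py
```

```text
23.3 [0.4755 0.134  0.0968] vise [   0.6709 -110.2048] F ex,ey,z -0.3167535841391686 0.7166942333459164 -1.872398020690638 mom [-0.0035 -0.0112 -0.0348]
```

arm_command(
  commands=[
    [2, [-0.03, 0.04, 0], 0],
    [2, [0, 0, 0], 0],
    [2, [0, 0, 0], 0],
  ],
)

```text
clock: 23.6
position: [0.4752, 0.1344, 0.0968]
ee_rot: [-0.335, 0.334, 0.623, -0.623]
contact_force: [-0.5, 0.2, -1.5]
width: 0.0247
```

```bash
python3 st.py
```

```text
23.6 [0.4752 0.1344 0.0968] vise [   0.6322 -109.6894] F ex,ey,z -0.3136686954176163 0.46084773145245117 -1.4787585260219682 mom [-0.0259  0.019  -0.0011]
```

arm_command(
  commands=[
    [2, [-0.03, 0.04, 0], 0],
    [2, [0, 0, 0], 0],
    [2, [0, 0, 0], 0],
  ],
)

```text
clock: 23.9
position: [0.4751, 0.1346, 0.0969]
ee_rot: [0.334, -0.335, -0.623, 0.623]
contact_force: [1.4, -1.7, -2.3]
width: 0.0254
```

```bash
python3 st.py
```

```text
23.9 [0.4751 0.1346 0.0969] vise [   0.6604 -109.4911] F ex,ey,z 0.2682530814436499 -2.195038866766727 -2.326357695630095 mom [-0.3196 -0.1744 -0.0069]
```

arm_command(
  commands=[
    [2, [-0.02, 0.03, 0], 0],
    [2, [0, 0, 0], 0],
    [2, [0, 0, 0], 0],
  ],
)

```text
clock: 24.2
position: [0.4751, 0.1347, 0.0969]
ee_rot: [0.334, -0.335, -0.623, 0.623]
contact_force: [1.7, -3.5, -2.3]
width: 0.025
```

```bash
python3 st.py
```

```text
24.2 [0.4751 0.1347 0.0969] vise [   0.6885 -109.3607] F ex,ey,z -0.5613122011465291 -3.8767170917399003 -2.2976362455328574 mom [-0.7339 -0.4166 -0.0011]
```

arm_command(
  commands=[
    [2, [-0.02, 0.03, 0], 0],
    [2, [0, 0, 0], 0],
    [2, [0, 0, 0], 0],
  ],
)

```text
clock: 24.5
position: [0.475, 0.1348, 0.0969]
ee_rot: [0.334, -0.335, -0.623, 0.623]
contact_force: [2.5, -4.3, -3.2]
width: 0.025
```

```bash
python3 st.py
```

```text
24.5 [0.475  0.1348 0.0969] vise [   0.7071 -109.2568] F ex,ey,z -0.27935690956235654 -4.963286855965447 -3.1847895831666055 mom [-0.9842 -0.5048  0.0252]
```

Right parallel held about 5 N, no slide. Back off, lift, look.

arm_command(
  commands=[
    [2, [0.2, -0.3, 0], 0],
    [2, [0.5, -0.75, 0], 0],
    [2, [0, 0, 1], 0],
    [2, [0, 0, 3.5], 0],
    [2, [0, 0, 4], 0],
    [2, [0, 0, 4], 0],
    [2, [0, 0, 3], 0],
    [2, [0, 0, 0], 0],
    [2, [0, 0, 0], 0],
  ],
)

```text
clock: 25.4
position: [0.4813, 0.1251, 0.2525]
ee_rot: [-0.334, 0.335, 0.623, -0.623]
contact_force: [-0.8, 0.2, -3.3]
width: 0.0249
```

```bash
python3 st.py
python3 - <<'E'
from meas import *
im=grab('wrist','w13'); print(pars(im),holder(im))
t=grab('top','t13'); print('top',pars(t),holder(t))
s=manip.get_state(); print((np.array([.4639,-.0163])-s['position'][:2])*100)
# pad centre by top & wrist: dark ring at z=4mm
for n,i in (('w',im),('t',t)):
    P=cloud(i); d=P[...,:2]-[.4645,-.016]; r=np.hypot(*np.moveaxis(d,-1,0)); m=(i['pixels'].max(-1)<75)&(r<.055)&(abs(P[...,2])<.015)
    q=(P[m][:,:2]*1000).astype(np.float32); print(n,m.sum(),cv2.minEnclosingCircle(q) if len(q)>5 else '')
E
```

```text
25.4 [0.4813 0.1251 0.2525] vise [   0.4674 -120.8073] F ex,ey,z -0.544605021182608 0.5603497194712677 -3.2991769336114434 mom [0.0032 0.0181 0.0153]
{'L': (708, array([ 98.4696,  99.4537, 100.6123]), array([-11.7681,  11.3975])), 'R': (1024, array([96.7526, 97.6602, 97.8418]), array([-12.6233,  10.5618]))} [(np.int64(764), np.float64(0.07865687592700513)), (np.int64(761), np.float64(0.0785836108383459))]
top {'R': (97, array([95.0238, 95.8915, 96.1529]), array([-11.0339,  12.0949]))} [(np.int64(5), np.float64(0.08022250920545884)), (np.int64(68), np.float64(0.0787012064735868))]
[ -1.6341 -14.1173]
w 1964 ((466.14678955078125, -16.832582473754883), 39.51801300048828)
t 409 ((458.892822265625, -18.800371170043945), 46.72502517700195)
```

View pics/w13.png

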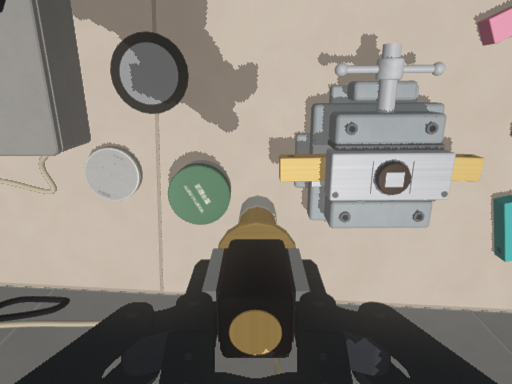

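Everything unchanged; pad at (150,73). Return the drift.

arm_command(
  commands=[
    [2, [-0.4, -3.6, 0], -0.1],
    [2, [-0.4, -3.6, 0], -0.1],
    [2, [-0.4, -3.6, 0], 0],
    [2, [-0.4, -3.3, 0], 0],
    [2, [0, 0, 0], 0],
    [2, [0, 0, -3], 0],
    [2, [0, 0, -4], 0],
    [2, [0, 0, -4], 0],
    [2, [0, 0, -2.7], 0],
    [2, [0, 0, -1], 0],
    [2, [0, 0, 0], 0],
    [2, [0, 0, 0], 0],
  ],
)

```text
clock: 26.7
position: [0.4664, -0.0159, 0.1054]
ee_rot: [-0.395, 0.395, 0.587, -0.586]
contact_force: [-0.1, 0.5, -0.9]
width: 0.025
```

```bash
python3 st.py
```

```text
26.7 [ 0.4664 -0.0159  0.1054] vise [ -90.555  -229.5374] F ex,ey,z 0.22870991833944637 0.5057543638472601 -0.9217307872773468 mom [-0.0212  0.0411  0.0333]
```

arm_command(
  commands=[
    [2, [-0.1, 0, -0.5], 0],
    [2, [0, 0, -0.4], 0],
    [2, [0, 0, 0], 0],
    [2, [0, 0, 0], 0],
  ],
)

```text
clock: 27.1
position: [0.4646, -0.0161, 0.0961]
ee_rot: [-0.395, 0.395, 0.587, -0.586]
contact_force: [0.2, 0.6, -2.6]
width: 0.0252
```

arm_command(
  commands=[
    [2, [0, 0, -0.1], 0],
    [2, [0, 0, 0], 0],
    [2, [0, 0, 0], 0],
  ],
)

```text
clock: 27.4
position: [0.4646, -0.0161, 0.0949]
ee_rot: [-0.395, 0.395, 0.587, -0.586]
contact_force: [-0.0, 0.3, -2.4]
width: 0.0253
```

arm_command(
  commands=[
    [2, [0, 0, -0.1], 0],
    [2, [0, 0, 0], 0],
    [2, [0, 0, 0], 0],
  ],
)

```text
clock: 27.7
position: [0.4647, -0.0161, 0.0943]
ee_rot: [-0.395, 0.395, 0.587, -0.586]
contact_force: [-1.1, 0.5, 4.6]
width: 0.0251
```

arm_command(
  commands=[
    [3, [0, 0, 0], 0],
    [4, [0, 0, 0], 0],
    [5, [0, 0, 0], 0],
    [6, [0, 0, 0], 0],
    [6, [0, 0, 0], 0],
    [6, [0, 0, 0], 0],
  ],
)

```text
clock: 28.3
position: [0.4645, -0.0161, 0.0938]
ee_rot: [-0.395, 0.395, 0.586, -0.586]
contact_force: [0.2, 0.3, 0.3]
width: 0.0603
```

```bash
python3 st.py;  python3 - <<'E'
from meas import *
im=grab('wrist','w14'); print(manip.get_state()['width'])
E
```

```text
28.3 [ 0.4645 -0.0161  0.0938] vise [ -92.1874 -228.6527] F ex,ey,z 0.3462539048307152 0.12119417074295419 0.27331028281849673 mom [-0.0224  0.0115  0.009 ]
0.059866316052094685
```

View pics/w14.png

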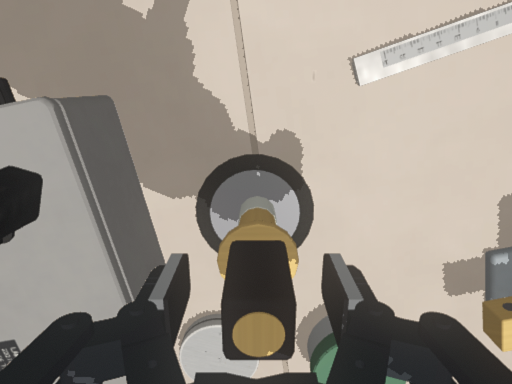

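The drift stands freely on its pad between the open fingers. Lift straight off.

arm_command(
  commands=[
    [6, [0, 0, 1], 0],
    [6, [0, 0, 2.5], 0],
    [6, [0, 0, 4], 0],
    [6, [0, 0, 4], 0],
    [6, [0, 0, 4], 0],
    [6, [0, 0, 4], 0],
    [6, [-2, 0, 0], 0],
    [6, [-3, 0, 0], 0],
    [6, [0, 0, 0], 0],
    [6, [0, 0, 0], 0],
  ],
)

```text
clock: 29.35
position: [0.4143, -0.0161, 0.2897]
ee_rot: [-0.394, 0.396, 0.587, -0.586]
contact_force: [1.3, 0.4, -0.2]
width: 0.0602
```

```bash
python3 st.py;  python3 - <<'E'
from meas import *
im=grab('wrist','w15'); t=grab('top','t15'); sc=grab('scene','s15'); print(pars(t),pars(im),holder(t),holder(im))
P=cloud(im); m=(abs(P[...,0]-.46)<.04)&(abs(P[...,1]+.012)<.04)&(abs(P[...,2]-.122)<.004)
q=P[m]; print(cv2.minAreaRect((q[:,:2]*1000).astype(np.float32)),q[:,2].mean())
a=cv2.resize(sc['pixels'][130:240,140:300,::-1],(720,495)); cv2.imwrite('pics/s15c.png',a)
d=cv2.absdiff(cv2.imread('pics/top0.png'),cv2.imread('pics/t15.png')).max(-1); print('diff by patch', {k:int(d[b-8:b+8,a-8:a+8].mean()) for k,(a,b) in dict(tin=(240,160),steel=(268,151),tape=(376,168),bottle=(347,135),turq=(137,207)).items()})
E
```

```text
29.35 [ 0.4143 -0.0161  0.2897] vise [-133.8297 -200.6365] F ex,ey,z 1.3025741292233555 -0.38652160590915274 -0.1931103125763885 mom [-0.0316 -0.0291  0.0299]
{'L': (110, array([100.0784, 100.716 , 100.8817]), array([-11.    ,  12.5414])), 'R': (99, array([94.9667, 95.9279, 96.0586]), array([-11.4657,  11.4588]))} {'L': (21, array([72.8905, 73.0904, 73.1904]), array([-12.8516,  -9.9755])), 'R': (718, array([97.7336, 98.1905, 98.3509]), array([-12.9445,  10.4541]))} [(np.int64(71), np.float64(0.07878148195111731)), (np.int64(69), np.float64(0.07905267796329701))] [(np.int64(496), np.float64(0.07846335472079191)), (np.int64(480), np.float64(0.07840979473686405))]
((464.614501953125, -16.131500244140625), (25.636856079101562, 25.580371856689453), 21.417194366455078) 0.12238700089869685
diff by patch {'tin': 22, 'steel': 55, 'tape': 4, 'bottle': 30, 'turq': 6}
```

View pics/s15c.png

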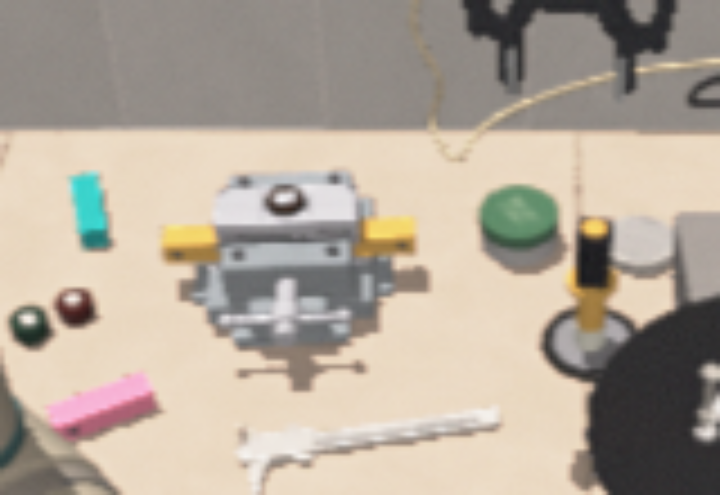

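The picture shows the drift upright on its pad (592,290), the holder level with both parallels in place, and the neighbours unmoved. Signing off.

```bash
python3 -c "
from rig import manip; print(manip.sign_off()); print(manip.get_state()['clock'])"
```

```text
the job is handed in; nothing more can be done
None
the job is handed in; nothing more can be done
```

The holder is fully down on both parallels, both nudges held, and the drift is back on its pad. I handed the job in at about 29.5 s of the 64 s allowed; no verdict was shown.

- **Pressing:** I pressed the left land first, because it was the high end. It sank from about 84.4 mm to a firm stop with a peak of about 31 N, firmer than the 8 to 14 N needed but well under the 60 N limit. I then pressed the right land, which was already solid at the same height and got about 22 N. Both lands then read about 78.5 mm in the camera against 78 mm nominal, and the sample was never touched.
- **Nudges:** I nudged the left parallel with about 5.8 N, then the right with about 5 N, with noise of about 0.7 N. Neither moved within the 1 mm I can resolve. Their outer ends stayed about 99.5 mm and 97 mm from the middle of the vise, compared with 97 mm at home.
- **Drift:** It stands upright on its pad, about 2 mm from the pad's centre, and the gripper is well clear.
- **Checks that disagreed:** In the last wrist view the left parallel's end read 73 mm, from only 21 points at the image edge. The top view gave about 100.7 mm, the same as at the start, so I ignored the wrist reading. The top view also showed brightness changes at the putty tin, test block and wash bottle, which I put down to the arm and its shadow. The scene view shows the tin and block unmoved; I did not re-check the bottle by itself.

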